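# Pack a three-jar sampler in its foam shipper

### The job

Pack the sampler: stand each of the three full, closed jars upright in the round pocket of its own size in the foam-lined carton tray, and then fit the loose foam top pad over the three lids, the right way round, so that it is level and fully down. Jars must not be tipped over, and the pad goes on only once all three jars are in. Leave the empty open jar, the roll of tape and the loose lid where they are.

Things in the scene. Friction and masses are not known exactly. Their poses are not given: they have to be found in the camera images.
- tray: Fixed open brown carton tray, 114 (x) x 296 (y) x 36 mm, with dark foam insert, top at z 49 mm. Origin: centre of underside, y along its length, z up. Round pockets on its y axis, mouths bevelled 5 mm wider all round: large y +94.5 mm (73 mm wide, floor z 11), medium y -39 (58 wide, floor z 19), small y -107 (46 wide, floor z 25). Lids of seated jars end level at z 123.
- pad_grip (a point): Loose dark foam top pad on the closed carton, 106 (x) x 288 (y) x 40 mm, 90 g, recesses underneath: 22 deep, 75, 60, 48 mm wide, bevelled. Point: middle of its 36 mm wide (x), 46 mm long waist between finger notches, 20 mm above its underside, 24 mm from pad centre. +y: towards the large-jar end. Fits with its axes along the tray's; fully down on the lids this point is at tray x 0, y +24, z 121 mm.
- carton: Closed, taped brown carton, 114 (x) x 296 (y) x 60 mm, fixed; the top pad lies on it at the start. Origin: centre of its underside.
- jar_large_mid (a point): Large jar: glass with yellow spears inside, grey lid with a black top; 69 mm wide, 112 mm high, about 0.46 kg, standing by itself on the front part of the table. Point: its centre, half-way up (56 mm above its foot).
- jar_medium_mid (a point): Medium jar: yellowish filling, white label, grey lid with a black top; 54 mm wide, 104 mm high, about 0.34 kg. Point: its centre, half-way up (52 mm above its foot).
- jar_small_mid (a point): Small jar: like the medium one but 42 mm wide and 98 mm high, about 0.19 kg. Point: its centre, half-way up (49 mm above its foot).
- jar_empty_mid (a point): Empty clear glass jar without a lid, 54 mm wide, 100 mm high: not to be packed, stays where it is. Point: its centre, half-way up.
- tape_roll_mid (a point): Roll of brown parcel tape lying flat, 66 mm wide, 48 mm high: stays where it is. Point: its centre, half-way up.
- lid_open_mid (a point): Loose jar lid lying open side up, 65 mm wide, 16 mm high: stays where it is. Point: its centre, half-way up.
Things that resemble listed ones, but are neither listed nor needed, are in the scene too. What is shaped like the part that bears jar_large_mid but red or turquoise is not meant.

How it is judged:
On the way:
1. all three jars stand in their own pockets and the pad is not over the tray yet (x of jar_large_mid in the frame of tray between -0.008 and 0.008 m and y of jar_large_mid in the frame of tray between 0.0865 and 0.1025 m and z of jar_large_mid in the frame of tray between 0.062 and 0.072 m and angle between each of jar_large_mid, jar_medium_mid, jar_small_mid's own z axis and vertical below 0.08 rad and x of jar_medium_mid in the frame of tray between -0.008 and 0.008 m and y of jar_medium_mid in the frame of tray between -0.047 and -0.031 m and z of jar_medium_mid in the frame of tray between 0.066 and 0.076 m and x of jar_small_mid in the frame of tray between -0.008 and 0.008 m and y of jar_small_mid in the frame of tray between -0.115 and -0.099 m and z of jar_small_mid in the frame of tray between 0.069 and 0.079 m and horizontal distance between pad_grip and tray above 0.12 m), for 0.2 s.
At the end, for the whole second after the job is handed in: Each jar stands at rest in the pocket of its size (within 8 mm across, 5 mm in height, tilt under 0.08 rad); the pad lies over the three lids the right way round, fully down (within 8 mm across, 5 mm in height, tilt under 0.06, turned under 0.08 rad from the tray) (x of jar_large_mid in the frame of tray between -0.008 and 0.008 m and y of jar_large_mid in the frame of tray between 0.0865 and 0.1025 m and z of jar_large_mid in the frame of tray between 0.062 and 0.072 m and angle between each of jar_large_mid, jar_medium_mid, jar_small_mid's own z axis and vertical below 0.08 rad and x of jar_medium_mid in the frame of tray between -0.008 and 0.008 m and y of jar_medium_mid in the frame of tray between -0.047 and -0.031 m and z of jar_medium_mid in the frame of tray between 0.066 and 0.076 m and x of jar_small_mid in the frame of tray between -0.008 and 0.008 m and y of jar_small_mid in the frame of tray between -0.115 and -0.099 m and z of jar_small_mid in the frame of tray between 0.069 and 0.079 m and x of pad_grip in the frame of tray between -0.008 and 0.008 m and y of pad_grip in the frame of tray between 0.016 and 0.032 m and z of pad_grip in the frame of tray between 0.116 and 0.126 m and angle between pad_grip's own z axis and vertical below 0.06 rad and angle between the y axis of pad_grip and the y axis of tray, either way round below 0.08 rad and linear speed of each of jar_large, jar_medium, jar_small, pad below 0.02 m/s); the robot touches nothing.
It fails at once if a full jar is tipped over (more than 0.6 rad) (angle between any of jar_large_mid, jar_medium_mid, jar_small_mid's own z axis and vertical above 0.6 rad).
It fails at once if the empty open jar is moved more than 30 mm (distance of jar_empty_mid from where it was at the start of the episode above 0.03 m).
It fails at once if the roll of tape is moved more than 30 mm (distance of tape_roll_mid from where it was at the start of the episode above 0.03 m).
It fails at once if the loose lid is moved more than 30 mm (distance of lid_open_mid from where it was at the start of the episode above 0.03 m).
It also fails if it takes over 112 s, if anything falls off the work surface, if the arm or the gripper's body presses on something with over 40 N, if the wrist force passes 120 N, or if a joint passes its speed limit or range.

### The arm

A 6-joint arm with a two-finger parallel gripper is mounted at the origin on a cart in front of the work surface, level with it; the furniture and walls round the work are solid. World frame = base frame: x ahead of the robot, y to its left, z up, the work surface at z = 0. Lengths are in m, angles in rad, forces in N, time in s.
With the tool pointing down it reaches from about 0.25 to 0.775 m from the base axis. Payload 4 kg.
Tool frame: the origin (TCP) lies midway between the tips of the shut fingers; the grasp point (between the pads) lies grip_point_offset behind it (grip_point_offset is the distance from the TCP to the grasp point, in m); z points along the fingers, y is the line along which they close (so a half turn about z gives the same grasp; the last joint's range is limited). The gripper opens to 94 mm and grips with 3 to 60 N. Pads are 16 mm wide; open, the fingers measure 119 mm over their backs; the gripper's body (75 mm by 177 mm) begins 78 mm behind the grasp point.
Start: joints at [-0.103, 0.087, 1.371, -0, 1.684, -0.103], TCP at [0.55, -0, 0.206] pointing down, gripper open.
Joint ranges: [-3.1, 3.1], [-0.76, 2.03], [0.27, 2.55], [-1.08, 4.22], [0.17, 2.65], [-2.57, 2.57]. Speed limits (rad/s): [2.79, 2.79, 3.14, 3.14, 3.14, 3.14].

### API

Orientations are given as [roll, pitch, yaw] about the fixed x, y, z axes, in that order (R = Rz(yaw) Ry(pitch) Rx(roll)).
In Python, from bench import * gives the robot as it stands. The module is installed in compiled form; this text tells all that it offers.
- The arm moves only by the tool apply_moves, never from a script. Its argument "commands" is a list of rows, each a list of 7 numbers: the turn, a rotation vector about the world's x, y, z in rad, then the shift along the world's x, y, z in m, then the opening in per cent of the stroke, from 0 (shut) to 100 (fully open). In form: [[ax, ay, az, x, y, z, jaw], ...]. A call has exactly 5 rows; each row is the pose to reach, as a shift and turn from the pose commanded when the call began; what a row does not reach only later rows make up. A row lasts 1/10 s, in which the tool goes at most 50 mm and 8.59 degrees, less where a joint would pass 70% of its speed; a pose out of reach is approached as far as the arm can. A call with a gripper value outside its range is refused whole. The fingers move at their own pace and stop on an object; the grip force is fixed at half the most. Time passes only in rows, so rows that repeat a pose let the fingers close, or fill a call up. It gives the time, the measured TCP pose, the force, the opening and the grip force at its end, in the units of the state.
- get_obs(): the state, without advancing time (a new reading comes with each control period).
- snapshot(name): name is "scene" or "side" or "wrist"; returns a dict with "pixels" (480x640x3 uint8, red, green, blue), "vertical_fov" (degrees; the focal length in pixels is half the picture's height over the tangent of half this angle, whatever the lens; pixels are square), "cx", "cy" (the principal point, pixels), "k1" (the pictures are not rectified: a ray, as slopes to the right and down, at radius r is drawn at 1 + k1 r^2 times it, then the intrinsics apply), "rvec" (rotation vector, rad) and "tvec" (3), from world to camera coordinates, as OpenCV has them. Camera axes: x right, y down, z forward; pixel columns grow to the right and rows downward; lengths in m; the calibration is good to about 2 mm. A picture is of the moment at which its call begins. There is no depth.
- close_job(): hands the job in; it is judged then, once.
Trained networks look in the newest picture that a camera, given by its name, has taken for a name from the list of things; names that differ only in an ending like _2 or _b are one class to them, and where a whole thing is asked for, a point or a joint stands for the part that bears it (a point fixed in the world has none). Each returns a list of dicts, best first, with "score" (0 to 1); they miss things now and then, are a little off and sometimes report something else, mostly with a low value. They report only what shows in the picture. A call takes as long as a camera call. They do not tell look-alikes from the thing itself.
- masks_of(camera, query): "mask" (480x640 bool, what is visible of it) and "extent" ([left, top, right, bottom] in pixels, round what is visible of it).
- place_of(camera, query): "pixel" ([column, row] in pixels: a listed point, or the origin of a listed thing).
The state is a dict: "time": time; "joint_positions": joint angles; "qvel": joint speeds; "joint_torque": joint torques, N m; "tool_pos": TCP position; "ee_rot": TCP orientation; "wrist_force": force on the tool from outside, world axes, zero at the start; "wrist_torque": the same for the moment, N m; "width": finger opening in m; "finger_force": force on a finger pad.
Only numpy, scipy, OpenCV 4.12 (cv2) and the standard library are available. Lean on these libraries where they do the work, as an engineer would, in place of code of your own. Each camera call takes 0.05 s, during which the arm holds its last target. There are 200 camera calls.

## Working session

There is one attempt and no reset: what is moved stays moved. The work goes in short steps, Python scripts to look and compute and a tool call to move; the robot and the scene stay as the last step left them, time stands still between calls to the robot, and variables do not carry over. Pictures are saved under pics/ and viewed, at most 14 in all, crops included, and the job is handed in when it is done.

Besides the shell and the picture viewer there is one more tool, called after "Emit:" as name(argument=value, ...) on one line, values as JSON. apply_moves: Moves the arm, as the interface text tells. Its arguments: {"type":"object","properties":{"commands":{"type":"array"}},"required":["commands"]}

```bash
mkdir -p pics; cat > h.py <<'E'
from bench import *
import numpy as np, cv2
def cam(s):
    f=240/np.tan(np.radians(s["vertical_fov"])/2)
    R,_=cv2.Rodrigues(np.array(s["rvec"],float)); return f,s["cx"],s["cy"],s["k1"],R,np.array(s["tvec"],float)
def ray(s,px):
    f,cx,cy,k1,R,t=cam(s)
    K=np.array([[f,0,cx],[0,f,cy],[0,0,1]])
    d=np.array([(px[0]-cx)/f,(px[1]-cy)/f]); u=d.copy()
    for _ in range(30): u=d/(1+k1*(u@u))
    return -R.T@t, R.T@np.array([u[0],u[1],1])
def atz(s,px,z):
    o,d=ray(s,px); return o+d*(z-o[2])/d[2]
def proj(s,P):
    f,cx,cy,k1,R,t=cam(s); c=R@np.array(P,float)+t; u=c[:2]/c[2]; u=u*(1+k1*(u@u)); return np.array([cx+f*u[0],cy+f*u[1]])
def tri(rays):
    A=np.zeros((3,3));b=np.zeros(3)
    for o,d in rays:
        d=d/np.linalg.norm(d);M=np.eye(3)-np.outer(d,d);A+=M;b+=M@o
    return np.linalg.solve(A,b)
def save(s,n): cv2.imwrite("pics/"+n+".png",cv2.cvtColor(s["pixels"],cv2.COLOR_RGB2BGR))
E
python3 - <<'E'
from h import *
import pickle
S={}
Z=dict(tray=0,pad_grip=.08,carton=0,jar_large_mid=.056,jar_medium_mid=.052,jar_small_mid=.049,jar_empty_mid=.05,tape_roll_mid=.024,lid_open_mid=.008)
o=get_obs();print(o["tool_pos"],o["ee_rot"],o["width"],o["wrist_force"],[k for k in o],o.get("grip_point_offset"))
import bench;print([k for k in dir(bench) if k[0]!='_'])
for c in("scene","side","wrist"):
    s=snapshot(c);S[c]=s;save(s,c+"0");print(c,s["vertical_fov"],s["k1"],"cam at",ray(s,(320,240))[0].round(3))
    for q,z in Z.items():
        for r in place_of(c,q)[:4]:
            print(c,q,round(r["score"],2),np.round(r["pixel"],1),atz(s,r["pixel"],z).round(4))
pickle.dump(S,open("S.pkl","wb"))
cv2.imwrite("pics/both.png",cv2.resize(np.hstack([S["scene"]["pixels"],S["side"]["pixels"]])[:,:,::-1],(800,300)))
E
```

```text
[5.49454992e-01 4.65192217e-05 2.04313623e-01] [-3.13941870e+00 -2.26646768e-04  1.57079191e+00] 0.09411494395654474 [ 0.39020105 -0.53310768 -0.43788932] ['time', 'joint_positions', 'qvel', 'joint_torque', 'tool_pos', 'ee_rot', 'wrist_force', 'wrist_torque', 'finger_force', 'width'] None
['IKError', 'close_job', 'get_obs', 'grip_point_offset', 'masks_of', 'place_of', 'snapshot']
scene 51.0782873874829 -0.10009737149168732 cam at [-0.221 -0.917  0.641]
scene tray 0.83 [376.2 277.4] [ 0.5614 -0.2768  0.    ]
scene pad_grip 0.89 [192.6 192.7] [0.4211 0.3035 0.08  ]
scene pad_grip 0.57 [305.1 263. ] [ 0.3956 -0.2122  0.08  ]
scene carton 0.89 [201.7 218.3] [0.432  0.2878 0.    ]
scene carton 0.38 [337.  287.7] [ 0.4634 -0.2437  0.    ]
scene carton 0.23 [304.7 265.9] [ 0.4737 -0.1212  0.    ]
scene jar_large_mid 0.94 [492.9 285. ] [ 0.65   -0.5257  0.056 ]
scene jar_large_mid 0.79 [307.6 262.9] [ 0.4264 -0.1856  0.056 ]
scene jar_large_mid 0.64 [459.9 258.4] [ 0.6951 -0.4138  0.056 ]
scene jar_medium_mid 0.52 [340.7 292.2] [ 0.4016 -0.3155  0.052 ]
scene jar_small_mid 0.68 [243.3 228.7]
[... 1012 characters left out ...]
ide jar_empty_mid 0.61 [263.8 279.9] [ 0.4049 -0.2816  0.05  ]
side jar_empty_mid 0.61 [380.3 278.2] [ 0.6599 -0.3043  0.05  ]
side tape_roll_mid 0.76 [297.8 344.5] [ 0.458  -0.5153  0.024 ]
side lid_open_mid 0.64 [377.  277.7] [ 0.6747 -0.2116  0.008 ]
side lid_open_mid 0.35 [268.8 257.1] [ 0.4246 -0.0525  0.008 ]
wrist 66.3125386494531 -0.009859416871096033 cam at [0.549 0.067 0.385]
wrist tray 0.93 [320.4 432.8] [ 0.55   -0.2756  0.    ]
wrist jar_large_mid 0.77 [200.7 391.6] [ 0.4268 -0.176   0.056 ]
wrist jar_medium_mid 0.6 [191.6 276. ] [ 0.4264 -0.052   0.052 ]
wrist jar_small_mid 0.81 [172.4 163.9] [0.4165 0.0534 0.049 ]
wrist lid_open_mid 0.87 [428.1 393.8] [ 0.6768 -0.2141  0.008 ]
```

View pics/scene0.png

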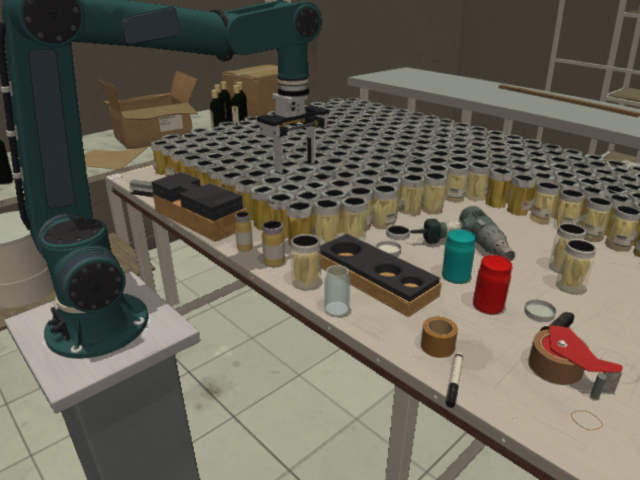

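View pics/side0.png

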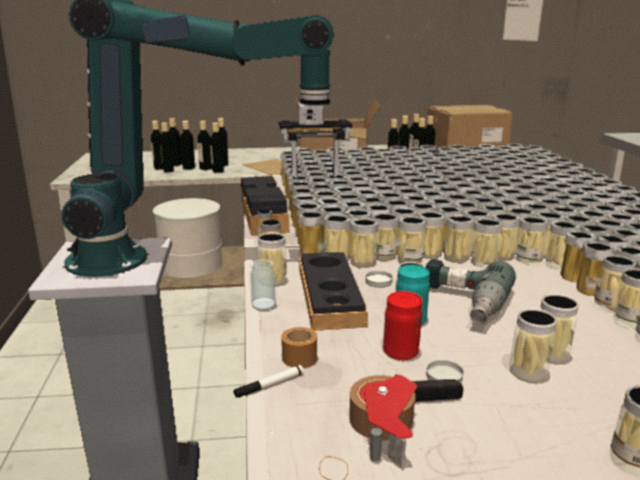

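Scene picture: the large-jar candidates are the front jar at (307,263), look-alikes at (572,265), the stock array behind, red (492,285) and turquoise (459,257). Medium is at (273,244), small at (244,231), empty at (337,290), tape at (438,335), and the lid at (390,248). The front jar that stands alone at (307,263) fits the description, and I'll check it in a close wrist view.

View pics/wrist0.png

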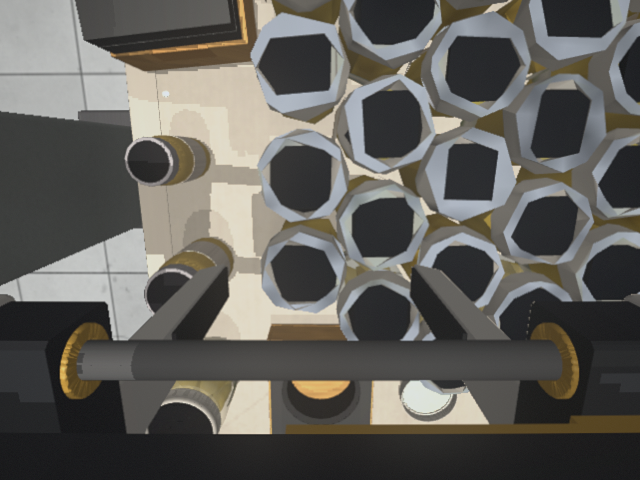

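```bash
python3 - <<'E'
from h import *
import pickle
S=pickle.load(open("S.pkl","rb"))
print("gpo",grip_point_offset)
a=S["scene"]["pixels"][195:315,225:365];b=S["scene"]["pixels"][160:250,140:260]
cv2.imwrite("pics/crop.png",np.hstack([cv2.resize(a,(420,360)),cv2.resize(b,(380,360))])[:,:,::-1])
# centres of jar tops from wrist masks (fit ellipse to lid = brightest is uncertain) : print extents
for c in("scene","side","wrist"):
    for q in("jar_large_mid","jar_medium_mid","jar_small_mid"):
        for r in masks_of(c,q)[:4]: print(c,q,round(r["score"],2),np.round(r["extent"]))
E
```

```text
gpo 0.0188
scene jar_large_mid 0.71 [443. 230. 477. 284.]
scene jar_large_mid 0.7 [291. 234. 322. 288.]
scene jar_large_mid 0.67 [475. 252. 511. 312.]
scene jar_medium_mid 0.67 [258. 220. 285. 267.]
scene jar_small_mid 0.66 [236. 210. 255. 253.]
side jar_large_mid 0.85 [395. 263. 429. 325.]
side jar_large_mid 0.74 [258. 232. 288. 286.]
side jar_large_mid 0.61 [382. 293. 421. 360.]
side jar_medium_mid 0.8 [262. 218. 280. 235.]
side jar_small_mid 0.51 [257. 211. 270. 235.]
wrist jar_large_mid 0.7 [144. 338. 239. 434.]
wrist jar_medium_mid 0.97 [143. 236. 235. 309.]
wrist jar_small_mid 0.82 [125. 138. 210. 188.]
wrist jar_small_mid 0.65 [141. 237. 234. 310.]
```

View pics/crop.png

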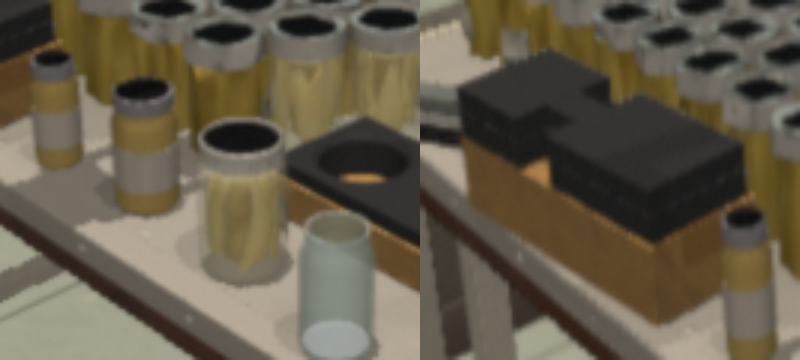

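The wrist picture shows small jar (150,160), medium (175,285) and large (190,405), partly hidden by the gripper. The large pocket is at (322,390) and the loose lid at (428,395). The crop confirms the front jar: spears, grey lid, black top. The pad's short block is at the far (+y) end. Next I fit silhouettes for exact poses.

```bash
cat > fit.py <<'E'
from h import *
from scipy.optimize import minimize
def cyl(r,h):
    a=np.linspace(0,2*np.pi,36,endpoint=False); c=np.c_[r*np.cos(a),r*np.sin(a)]
    return np.vstack([np.c_[c,0*a],np.c_[c,0*a+h]])
def cyls(r,h): # jar
    return cyl(r,h)
def box(lx,ly,z0,z1):
    return np.array([[sx*lx/2,sy*ly/2,z] for sx in(-1,1) for sy in(-1,1) for z in(z0,z1)])
def hullmask(s,pts):
    q=np.array([proj(s,p) for p in pts])
    m=np.zeros((480,640),np.uint8)
    h=cv2.convexHull(np.round(q*16).astype(np.int32).reshape(-1,1,2)); cv2.fillConvexPoly(m,h,1,shift=4); return m>0
def fit(model,views,p0,yaw=False):
    # views: (snapshot,mask,valid region)
    def cost(p):
        th=p[2] if yaw else 0
        R=np.array([[np.cos(th),-np.sin(th),0],[np.sin(th),np.cos(th),0],[0,0,1]])
        P=model@R.T+np.array([p[0],p[1],0]); t=0
        for s,m,v in views:
            k=hullmask(s,P)&v; mm=m&v; t+=1-(k&mm).sum()/max(1,(k|mm).sum())
        return t/len(views)
    p0=np.array(p0,float); st=np.vstack([p0]+[p0+d for d in np.diag([.012,.012]+([.05] if yaw else []))])
    r=minimize(cost,p0,method="Nelder-Mead",options=dict(initial_simplex=st,xatol=1e-4,fatol=1e-5,maxiter=120)); return r.x,r.fun
def best(c,q,px):
    ok=[r for r in masks_of(c,q) if r["mask"][max(0,int(px[1])-25):int(px[1])+25,max(0,int(px[0])-25):int(px[0])+25].any()]
    if not ok: return None
    return min(ok,key=lambda r:np.hypot(*(np.array(r["extent"]).reshape(2,2).mean(0)-px)))["mask"]
E
cat > f1.py <<'E'
from fit import *
import pickle
S=pickle.load(open("S.pkl","rb"))
full=np.ones((480,640),bool)
W=full.copy();W[260:]=False
J=dict(jar_large_mid=(.0345,.112,(.4275,-.178),("scene","side")),jar_medium_mid=(.027,.104,(.43,-.05),("scene",)),jar_small_mid=(.021,.098,(.42,.057),("scene","wrist")))
for q,(r,h,p,cs) in J.items():
    V=[]
    for c in cs:
        m=best(c,q,proj(S[c],(*p,h/2)))
        if m is None: print("none",c,q);continue
        V.append((S[c],m,full)); x,e=fit(cyl(r,h),V[-1:],p);print(q,c,x.round(4),round(e,3))
    if len(V)>1:
        x,e=fit(cyl(r,h),V,p);print(q,"joint",x.round(4),round(e,3))
T=np.vstack([box(.114,.296,0,.036),box(.106,.288,.03,.049)])
P=np.vstack([box(.106,.288,.06,.1)])
C=np.vstack([box(.114,.296,0,.06)])
for q,M,p in(("tray",T,(.555,-.28,0)),("pad_grip",P,(.42,.29,0))):
    V=[]
    for c in("scene","side"):
        m=best(c,q,proj(S[c],(p[0],p[1],.05 if q=="tray" else .08)))
        if m is None: print("none",c,q);continue
        V.append((S[c],m,full)); x,e=fit(M,V[-1:],p,True);print(q,c,x.round(4),round(e,3))
    if len(V)>1:
        x,e=fit(M,V,p,True);print(q,"joint",x.round(4),round(e,3))
E
python3 f1.py
```

```text
jar_large_mid scene [ 0.432  -0.1718] 0.079
jar_large_mid side [ 0.4333 -0.167 ] 0.386
jar_large_mid joint [ 0.4306 -0.1733] 0.235
jar_medium_mid scene [ 0.4355 -0.047 ] 0.093
jar_small_mid scene [0.4246 0.0614] 0.112
jar_small_mid wrist [0.42  0.057] 0.107
jar_small_mid joint [0.4209 0.0565] 0.117
tray scene [ 0.5529 -0.2765 -0.0082] 0.091
tray side [ 0.5506 -0.2768 -0.0104] 0.034
tray joint [ 0.5519 -0.2766 -0.0173] 0.066
pad_grip scene [0.4209 0.2891 0.1004] 0.081
pad_grip side [0.4208 0.2941 0.0878] 0.107
pad_grip joint [0.4211 0.2903 0.0834] 0.099
```

Emit:
apply_moves(commands=[[0,0,0,-0.01,-0.04,0.025,100],[0,0,0,-0.02,-0.08,0.05,100],[0,0,0,-0.03,-0.12,0.075,100],[0,0,0,-0.035,-0.16,0.1,100],[0,0,0,-0.04,-0.2,0.12,100]])

```text
time: 2.9
tool_pos: [0.5097, -0.2015, 0.3276]
ee_rot: [3.139, 0.001, 1.571]
wrist_force: [0.7, -0.3, -0.1]
width: 0.0939
finger_force: 0.0
```

Emit:
apply_moves(commands=[[0,0,0,-0.01,-0.04,0.01,100],[0,0,0,-0.02,-0.08,0.02,100],[0,0,0,-0.03,-0.1,0.025,100],[0,0,0,-0.03,-0.1,0.025,100],[0,0,0,-0.03,-0.1,0.025,100]])

```text
time: 3.4
tool_pos: [0.48, -0.3001, 0.3504]
ee_rot: [3.141, -0.001, 1.57]
wrist_force: [-0.6, 0.1, 0.3]
width: 0.0941
finger_force: 0.0
```

```bash
cat > f2.py <<'E'
from fit import *
import pickle
full=np.ones((480,640),bool)
s=snapshot("wrist");save(s,"wrist1");pickle.dump(s,open("w1.pkl","wb"))
print(get_obs()["tool_pos"].__repr__(),ray(s,(320,240))[0].round(3))
J=dict(jar_large_mid=(.0345,.112,(.431,-.172)),jar_medium_mid=(.027,.104,(.4345,-.048)),jar_small_mid=(.021,.098,(.421,.057)))
for q,(r,h,p) in J.items():
    m=best("wrist",q,proj(s,(*p,h/2)))
    for d in place_of("wrist",q)[:3]: print(q,"pt",round(d["score"],2),atz(s,d["pixel"],h/2).round(4))
    if m is None: print("none",q);continue
    x,e=fit(cyl(r,h),[(s,m,full)],p);print(q,x.round(4),round(e,3))
for d in place_of("wrist","tray")[:1]: print("tray",atz(s,d["pixel"],0).round(4))
im=s["pixels"].copy()
# overlay of assumed tray pockets & jar lids
def circ(c,r,z,col):
    a=np.linspace(0,6.283,40); q=np.array([proj(s,(c[0]+r*np.cos(t),c[1]+r*np.sin(t),z)) for t in a]);cv2.polylines(im,[np.round(q).astype(np.int32)],True,col,1)
th=-.01;t=np.array([.551,-.2765])
for y,r in((.0945,.0415),(-.039,.034),(-.107,.028)): circ(t+y*np.array([-np.sin(th),np.cos(th)]),r,.049,(255,0,0))
for q,(r,h,p) in J.items(): circ(p,r,h,(0,255,0))
cv2.imwrite("pics/w1o.png",im[:,:,::-1])
E
python3 f2.py
```

```text
array([ 0.48022171, -0.29938243,  0.35027745]) [ 0.479 -0.233  0.53 ]
jar_large_mid pt 0.75 [ 0.7013 -0.4005  0.056 ]
jar_large_mid [ 0.4278 -0.178 ] 0.099
jar_medium_mid [ 0.4287 -0.0493] 0.02
none jar_small_mid
tray [ 0.5494 -0.2772  0.    ]
```

View pics/w1o.png

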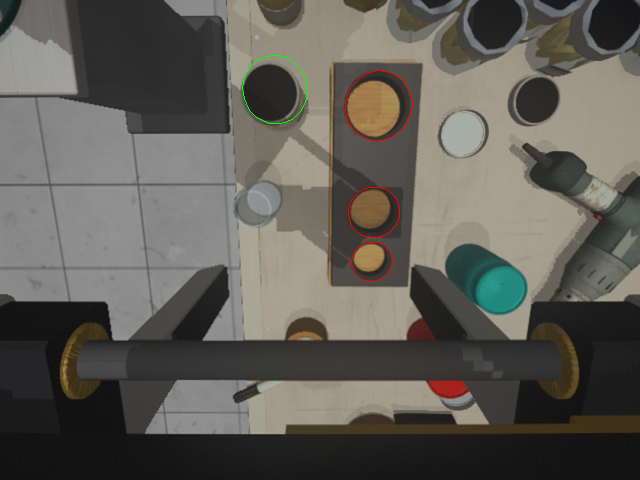

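The overlay shows the pocket rings matching at (377,105), (373,212) and (371,260). The large jar lid is at (275,93) and the empty jar at (262,203). I'll go for the large jar.

Emit:
apply_moves(commands=[[0,0,0,-0.011,0.026,-0.03,100],[0,0,0,-0.022,0.053,-0.06,100],[0,0,0,-0.033,0.08,-0.09,100],[0,0,0,-0.044,0.107,-0.12,100],[0,0,0,-0.051,0.124,-0.15,100]])

```text
time: 4.3
tool_pos: [0.4283, -0.1741, 0.1996]
ee_rot: [3.141, -0.0, 1.572]
wrist_force: [-0.1, 0.1, -0.1]
width: 0.0942
finger_force: 0.0
```

Emit:
apply_moves(commands=[[0,0,0,0,0,-0.02,100],[0,0,0,0,0,-0.04,100],[0,0,0,0,0,-0.06,100],[0,0,0,0,0,-0.06,100],[0,0,0,0,0,-0.06,100]])

```text
time: 4.8
tool_pos: [0.429, -0.1758, 0.1408]
ee_rot: [-3.141, -0.0, 1.571]
wrist_force: [-0.8, -0.0, 0.3]
width: 0.0943
finger_force: 0.0
```

```bash
python3 - <<'E'
from fit import *
import pickle
full=np.ones((480,640),bool)
s=snapshot("side");save(s,"side1")
s2=snapshot("scene")
p=(.429,-.176)
for c,ss in(("side",s),("scene",s2)):
    m=best(c,"jar_large_mid",proj(ss,(*p,.056)))
    if m is not None: print(c,fit(cyl(.0345,.112),[(ss,m,full)],p))
print(get_obs()["tool_pos"])
a=s["pixels"][150:310,200:400];b=s2["pixels"][150:310,220:420]
cv2.imwrite("pics/c1.png",cv2.resize(np.hstack([a,b]),(800,320))[:,:,::-1])
E
```

```text
side (array([ 0.42934644, -0.16697839]), np.float64(0.35566687539135877))
scene (array([ 0.42963739, -0.17440323]), np.float64(0.058892815076560634))
[ 0.42982125 -0.17644193  0.14200633]
```

View pics/c1.png

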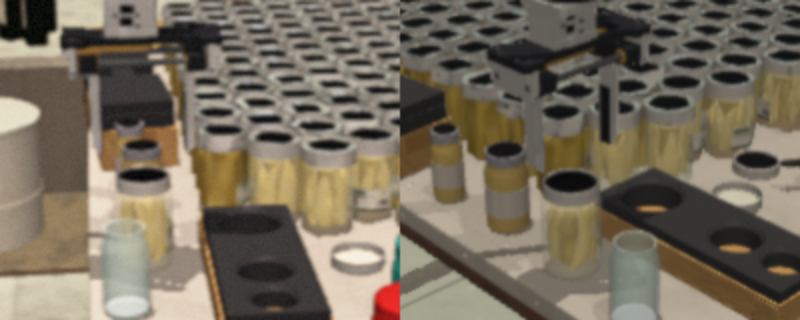

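The pictures show the fingers straddling the large jar (side crop (145,205), scene crop (570,220)). I'll descend and grip.

Emit:
apply_moves(commands=[[0,0,0,0,0.001,-0.03,92],[0,0,0,0,0.001,-0.06,90],[0,0,0,0,0.001,-0.08,90],[0,0,0,0,0.001,-0.087,90],[0,0,0,0,0.001,-0.087,90]])

```text
time: 5.5
tool_pos: [0.4288, -0.1749, 0.0532]
ee_rot: [-3.141, -0.001, 1.571]
wrist_force: [1.0, -0.7, 1.5]
width: 0.0847
finger_force: 0.0
```

Emit:
apply_moves(commands=[[0,0,0,0,0,0,60],[0,0,0,0,0,0,50],[0,0,0,0,0,0,40],[0,0,0,0,0,0,40],[0,0,0,0,0,0,40]])

```text
time: 6.0
tool_pos: [0.4277, -0.1754, 0.0551]
ee_rot: [-3.139, 0.001, 1.571]
wrist_force: [-5.7, 0.5, 6.3]
width: 0.0669
finger_force: 29.9
```

Emit:
apply_moves(commands=[[0,0,0,0,0,0.03,40],[0,0,0,0,0,0.065,40],[0,0,0,0,0,0.1,40],[0,0,0,0.035,-0.002,0.11,40],[0,0,0,0.07,-0.004,0.11,40]])

```text
time: 6.5
tool_pos: [0.501, -0.1798, 0.167]
ee_rot: [3.135, 0.003, 1.57]
wrist_force: [-0.9, -0.5, -5.1]
width: 0.0667
finger_force: 29.9
```

Emit:
apply_moves(commands=[[0,0,0,0.03,-0.002,0,40],[0,0,0,0.05,-0.003,-0.02,40],[0,0,0,0.053,-0.003,-0.04,40],[0,0,0,0.053,-0.003,-0.045,40],[0,0,0,0.053,-0.003,-0.045,40]])

```text
time: 7.0
tool_pos: [0.5506, -0.1814, 0.1165]
ee_rot: [-3.137, -0.002, 1.571]
wrist_force: [-0.3, 1.0, -5.2]
width: 0.0669
finger_force: 29.9
```

```bash
python3 - <<'E'
from fit import *
import pickle
S=pickle.load(open("S.pkl","rb")); w=pickle.load(open("w1.pkl","rb"))
full=np.ones((480,640),bool)
# pocket floors/mouths in w1: bright floor contours & dark mouth; measure foam top edges
g=cv2.cvtColor(w["pixels"],cv2.COLOR_RGB2HSV)
floor=((g[...,0]>8)&(g[...,0]<22)&(g[...,1]>90)).astype(np.uint8)
n,l,st,ce=cv2.connectedComponentsWithStats(floor)
for (y,z,r) in((.0945,.011,.0365),(-.039,.019,.029),(-.107,.025,.023)):
    p=proj(w,(.551,-.2765+y,z)); i=min((i for i in range(1,n) if st[i,4]>300),key=lambda i:np.hypot(*(ce[i]-p)))
    print(y,"floor centroid px",ce[i].round(1),st[i],atz(w,ce[i],z).round(4))
for c in("side","scene"):
    s=snapshot(c);save(s,c+"2")
    im=s["pixels"];
    if c=="side": a=im[180:330,220:420]
    else: b=im[180:330,270:470]
cv2.imwrite("pics/c2.png",cv2.resize(np.hstack([a,b]),(800,300))[:,:,::-1]); print(get_obs()["tool_pos"])
E
```

```text
0.0945 floor centroid px [373.3 107.7] [ 347   80   53   57 2371] [ 0.5511 -0.1799  0.011 ]
-0.039 floor centroid px [370.2 208.8] [ 350  189   41   40 1246] [ 0.55   -0.3157  0.019 ]
-0.107 floor centroid px [368.9 257.4] [353 244  32  28 700] [ 0.5495 -0.385   0.025 ]
[ 0.551928   -0.18218523  0.11927839]
```

View pics/c2.png

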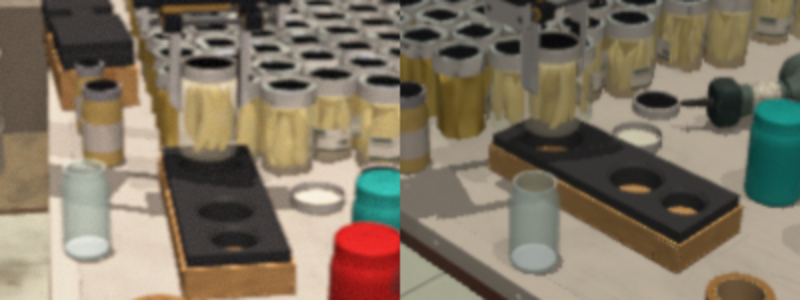

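The jar hangs over the large pocket, at (208,160) in the side crop and (552,140) in the scene crop. I'll lower it.

Emit:
apply_moves(commands=[[0,0,0,0,0,-0.012,40],[0,0,0,0,0,-0.022,40],[0,0,0,0,0,-0.032,40],[0,0,0,0,0,-0.042,40],[0,0,0,0,0,-0.048,40]])

```text
time: 7.6
tool_pos: [0.5512, -0.1816, 0.0687]
ee_rot: [-3.139, -0.001, 1.571]
wrist_force: [0.1, -0.6, -5.1]
width: 0.0665
finger_force: 29.9
```

Emit:
apply_moves(commands=[[0,0,0,0,0,-0.003,40],[0,0,0,0,0,-0.005,40],[0,0,0,0,0,-0.005,70],[0,0,0,0,0,-0.005,90],[0,0,0,0,0,-0.005,92]])

```text
time: 8.1
tool_pos: [0.5535, -0.1827, 0.0671]
ee_rot: [3.138, 0.002, 1.571]
wrist_force: [-0.0, 0.6, 0.1]
width: 0.079
finger_force: 0.0
```

Emit:
apply_moves(commands=[[0,0,0,0,0,0.02,92],[0,0,0,0,0,0.05,92],[0,0,0,0,0,0.09,92],[0,0,0,-0.03,0.03,0.12,92],[0,0,0,-0.06,0.06,0.12,92]])

```text
time: 8.6
tool_pos: [0.4952, -0.1233, 0.1919]
ee_rot: [3.129, 0.004, 1.569]
wrist_force: [-0.6, 0.2, 0.4]
width: 0.0867
finger_force: 0.0
```

Emit:
apply_moves(commands=[[0,0,0,-0.03,0.01,0,92],[0,0,0,-0.062,0.022,0,92],[0,0,0,-0.062,0.022,0,92],[0,0,0,-0.062,0.022,0,92],[0,0,0,-0.062,0.022,0,92]])

```text
time: 9.1
tool_pos: [0.4312, -0.1006, 0.1863]
ee_rot: [3.139, 0.001, 1.57]
wrist_force: [-0.6, -0.2, -0.1]
width: 0.0865
finger_force: 0.0
```

```bash
cat > f3.py <<'E'
from fit import *
full=np.ones((480,640),bool)
s=snapshot("wrist");print(get_obs()["tool_pos"])
for q,r,h,p in(("jar_medium_mid",.027,.104,(.43,-.049)),("jar_small_mid",.021,.098,(.421,.057))):
    m=best("wrist",q,proj(s,(*p,h/2)))
    if m is None: print("none",q);continue
    x,e=fit(cyl(r,h),[(s,m,full)],p);print(q,x.round(4),round(e,3))
s=snapshot("scene");p=(.552,-.182)
m=masks_of("scene","jar_large_mid")
V=cyl(.0345,.112)+[0,0,.011]
c=proj(s,(*p,.067))
for r in m:
    if np.hypot(*(np.array(r["extent"]).reshape(2,2).mean(0)-c))<30: print("large in tray",r["extent"],np.r_[[proj(s,v+np.r_[p,0]) for v in V]].min(0),np.r_[[proj(s,v+np.r_[p,0]) for v in V]].max(0))
save(s,"scene3")
E
python3 f3.py
```

```text
[ 0.43117043 -0.10057488  0.18596303]
jar_medium_mid [ 0.4288 -0.0529] 0.165
jar_small_mid [0.4173 0.0603] 0.061
large in tray [332.7, 215.6, 364.8, 253.1] [330.8529248  212.85413651] [360.44327599 267.31162351]
```

Emit:
apply_moves(commands=[[0,0,0,-0.001,0.03,0,85],[0,0,0,-0.001,0.05,-0.01,85],[0,0,0,-0.001,0.05,-0.04,85],[0,0,0,-0.001,0.05,-0.075,85],[0,0,0,-0.001,0.05,-0.11,85]])

```text
time: 9.85
tool_pos: [0.4297, -0.0499, 0.0746]
ee_rot: [3.14, 0.0, 1.571]
wrist_force: [0.2, -0.1, -0.6]
width: 0.0798
finger_force: 0.0
```

Emit:
apply_moves(commands=[[0,0,0,0,0,-0.02,80],[0,0,0,0,0,-0.03,70],[0,0,0,0,0,-0.03,50],[0,0,0,0,0,-0.03,25],[0,0,0,0,0,-0.03,25]])

```text
time: 10.35
tool_pos: [0.4299, -0.0503, 0.0466]
ee_rot: [3.139, 0.0, 1.571]
wrist_force: [-0.7, 0.3, -3.6]
width: 0.0535
finger_force: 30.0
```

Emit:
apply_moves(commands=[[0,0,0,0,0,0,25],[0,0,0,0,0,0,25],[0,0,0,0,0,0.01,25],[0,0,0,0,0,0.04,25],[0,0,0,0,0,0.07,25]])

```text
time: 10.85
tool_pos: [0.4278, -0.0497, 0.1157]
ee_rot: [-3.139, -0.001, 1.571]
wrist_force: [0.7, -0.0, -3.5]
width: 0.0535
finger_force: 30.0
```

Emit:
apply_moves(commands=[[0,0,0,0,0,0.035,25],[0,0,0,0.005,-0.01,0.07,25],[0,0,0,0.02,-0.05,0.09,25],[0,0,0,0.035,-0.09,0.09,25],[0,0,0,0.055,-0.13,0.09,25]])

```text
time: 11.35
tool_pos: [0.4844, -0.1813, 0.2075]
ee_rot: [3.139, 0.001, 1.571]
wrist_force: [0.1, 0.4, -2.8]
width: 0.0537
finger_force: 30.0
```

Emit:
apply_moves(commands=[[0,0,0,0.02,-0.04,0,25],[0,0,0,0.04,-0.08,0,25],[0,0,0,0.06,-0.12,0,25],[0,0,0,0.067,-0.1355,-0.03,25],[0,0,0,0.067,-0.1355,-0.07,25]])

```text
time: 11.85
tool_pos: [0.5528, -0.3194, 0.1369]
ee_rot: [3.137, 0.004, 1.568]
wrist_force: [0.0, 0.0, -4.5]
width: 0.0535
finger_force: 30.0
```

Emit:
apply_moves(commands=[[0,0,0,0,0,-0.005,25],[0,0,0,0,0,-0.012,25],[0,0,0,0,0,-0.015,25],[0,0,0,0,0,-0.015,25],[0,0,0,0,0,-0.015,25]])

```text
time: 12.35
tool_pos: [0.5519, -0.3157, 0.123]
ee_rot: [3.138, 0.002, 1.571]
wrist_force: [0.2, 0.2, -3.6]
width: 0.0535
finger_force: 30.0
```

```bash
cat > f4.py <<'E'
from fit import *
import sys
full=np.ones((480,640),bool)
q,r,h,x,y,z,n=sys.argv[1],*map(float,sys.argv[2:7]),sys.argv[7]
o=get_obs();print(o["tool_pos"],o["wrist_force"])
t=[]
for c in("scene","side"):
    s=snapshot(c); f=proj(s,(x,y,z+h/2)); m=best(c,q,f)
    if m is not None:print(c,fit(cyl(r,h)+[0,0,z],[(s,m,full)],(x,y)))
    im=s["pixels"].copy(); f=f.astype(int)
    t.append(im[max(0,f[1]-75):max(0,f[1]-75)+150,f[0]-100:f[0]+100])
cv2.imwrite("pics/"+n+".png",cv2.resize(np.hstack(t),(800,300))[:,:,::-1])
E
python3 f4.py jar_medium_mid .027 .104 .5506 -.3155 .075 c4
```

```text
[ 0.55192776 -0.31568898  0.1229512 ] [ 0.17915205  0.22303606 -3.59638867]
scene (array([ 0.55648902, -0.31586415]), np.float64(0.28993186979560936))
side (array([ 0.55064564, -0.31532058]), np.float64(0.06506364922206509))
```

View pics/c4.png

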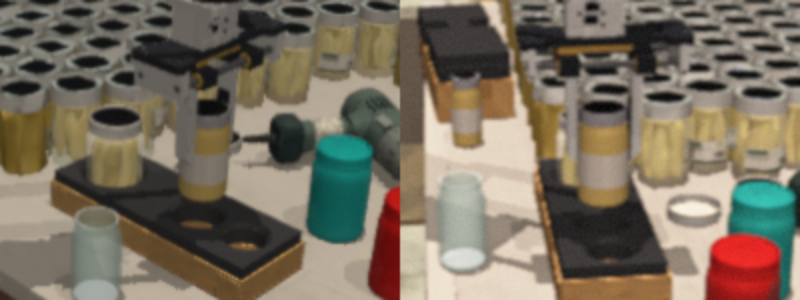

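The large jar is seated (115,150), and the medium hangs above its pocket (200,195). I'll lower it.

Emit:
apply_moves(commands=[[0,0,0,0,0,-0.015,25],[0,0,0,0,0,-0.027,25],[0,0,0,0,0,-0.037,25],[0,0,0,0,0,-0.046,25],[0,0,0,0,0,-0.05,25]])

```text
time: 13.05
tool_pos: [0.5501, -0.3149, 0.0682]
ee_rot: [-3.139, -0.002, 1.571]
wrist_force: [-1.4, -0.2, -4.2]
width: 0.0532
finger_force: 30.0
```

Emit:
apply_moves(commands=[[0,0,0,0,0,-0.003,25],[0,0,0,0,0,-0.005,25],[0,0,0,0,0,-0.005,25],[0,0,0,0,0,-0.005,60],[0,0,0,0,0,-0.005,85]])

```text
time: 13.55
tool_pos: [0.5519, -0.3161, 0.0671]
ee_rot: [3.139, 0.002, 1.571]
wrist_force: [-0.9, -0.4, -0.6]
width: 0.0614
finger_force: 0.0
```

Emit:
apply_moves(commands=[[0,0,0,0,0,0,85],[0,0,0,0,0,0.02,85],[0,0,0,0,0,0.055,85],[0,0,0,0,0,0.1,85],[0,0,0,-0.01,0.02,0.13,85]])

```text
time: 14.05
tool_pos: [0.5421, -0.2976, 0.1991]
ee_rot: [3.137, 0.004, 1.569]
wrist_force: [0.3, 0.3, 0.2]
width: 0.0803
finger_force: 0.0
```

Emit:
apply_moves(commands=[[0,0,0,-0.015,0.04,0,85],[0,0,0,-0.03,0.08,0,85],[0,0,0,-0.045,0.12,0,85],[0,0,0,-0.06,0.16,0,85],[0,0,0,-0.075,0.2,0,85]])

```text
time: 14.55
tool_pos: [0.4655, -0.0942, 0.1963]
ee_rot: [3.139, 0.0, 1.57]
wrist_force: [0.4, 0.5, 0.2]
width: 0.0801
finger_force: 0.0
```

Emit:
apply_moves(commands=[[0,0,0,-0.015,0.04,0,85],[0,0,0,-0.03,0.08,0,85],[0,0,0,-0.046,0.1055,0,85],[0,0,0,-0.046,0.1055,0,85],[0,0,0,-0.046,0.1055,0,85]])

```text
time: 15.05
tool_pos: [0.4203, 0.0101, 0.1963]
ee_rot: [3.139, 0.001, 1.572]
wrist_force: [0.3, 0.1, -0.4]
width: 0.0799
finger_force: 0.0
```

```bash
python3 f3.py; python3 - <<'E'
from fit import *
full=np.ones((480,640),bool)
s=snapshot("side");save(s,"side5");p=(.5506,-.3155)
m=best("side","jar_medium_mid",proj(s,(*p,.075)))
r=[x for x in masks_of("side","jar_medium_mid")]
print([ (x["score"],x["extent"]) for x in r[:3]])
q=np.array([proj(s,v+np.r_[p,.019]) for v in cyl(.027,.104)]);print(q.min(0),q.max(0))
E
```

```text
[0.42052701 0.00953766 0.19608922]
none jar_medium_mid
none jar_small_mid
large in tray [332.7, 215.6, 363.8, 253.4] [330.8529248  212.85413651] [360.44327599 267.31162351]
[(0.58, [320.1, 245.6, 343.2, 292.5])]
[319.46318305 247.00672532] [345.04098889 301.54383318]
```

```bash
python3 - <<'E'
from fit import *
full=np.ones((480,640),bool)
s=snapshot("wrist");im=s["pixels"].copy();p=(.419,.059)
for r in masks_of("wrist","jar_small_mid"):print(r["score"],r["extent"])
for r in place_of("wrist","jar_small_mid"):print(r["score"],atz(s,r["pixel"],.049))
for z,r in((.098,.021),(0,.021)):
    q=np.array([proj(s,(p[0]+r*np.cos(t),p[1]+r*np.sin(t),z)) for t in np.linspace(0,6.28,40)]);cv2.polylines(im,[np.round(q).astype(np.int32)],True,(0,255,0))
cv2.imwrite("pics/w5.png",im[:,:,::-1])
s=snapshot("scene");m=best("scene","jar_small_mid",proj(s,(*p,.049)))
if m is not None:print(fit(cyl(.021,.098),[(s,m,full)],p))
E
```

```text
0.96 [291.0, 149.2, 344.7, 200.6]
(array([0.42219454, 0.05967783]), np.float64(0.10413694721825961))
```

View pics/w5.png

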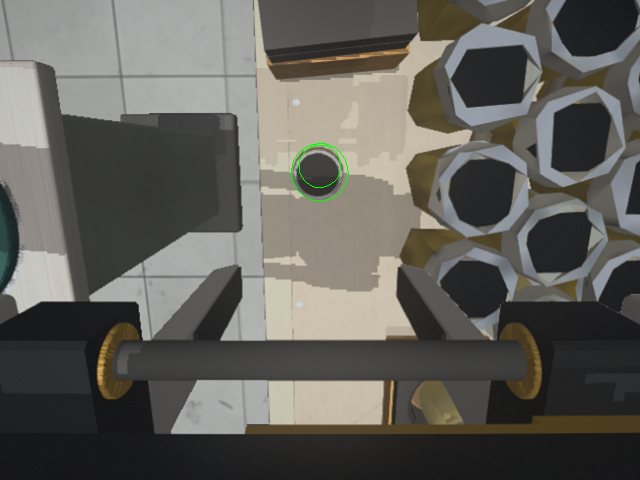

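The lid is at (318,175), about 2 px off my circle, so the small jar is at about (0.418, 0.057).

Emit:
apply_moves(commands=[[0,0,0,-0.002,0.03,0,85],[0,0,0,-0.002,0.047,-0.015,80],[0,0,0,-0.002,0.047,-0.05,80],[0,0,0,-0.002,0.047,-0.085,75],[0,0,0,-0.002,0.047,-0.12,75]])

```text
time: 16.2
tool_pos: [0.4182, 0.0573, 0.0746]
ee_rot: [3.14, 0.0, 1.571]
wrist_force: [0.1, 0.6, -0.5]
width: 0.0707
finger_force: 0.0
```

Emit:
apply_moves(commands=[[0,0,0,0,0,-0.02,70],[0,0,0,0,0,-0.033,60],[0,0,0,0,0,-0.033,40],[0,0,0,0,0,-0.033,15],[0,0,0,0,0,-0.033,15]])

```text
time: 16.7
tool_pos: [0.4192, 0.057, 0.0439]
ee_rot: [3.139, -0.0, 1.571]
wrist_force: [0.0, 0.5, -1.6]
width: 0.0413
finger_force: 30.0
```

Emit:
apply_moves(commands=[[0,0,0,0,0,0,15],[0,0,0,0,0,0,15],[0,0,0,0,0,0.01,15],[0,0,0,0,0,0.04,15],[0,0,0,0,0,0.08,15]])

```text
time: 17.2
tool_pos: [0.4159, 0.057, 0.1215]
ee_rot: [-3.136, 0.0, 1.571]
wrist_force: [0.3, 0.1, -2.3]
width: 0.0411
finger_force: 30.0
```

Emit:
apply_moves(commands=[[0,0,0,0,0,0.04,15],[0,0,0,0.005,-0.02,0.08,15],[0,0,0,0.018,-0.06,0.08,15],[0,0,0,0.03,-0.1,0.08,15],[0,0,0,0.042,-0.14,0.08,15]])

```text
time: 17.7
tool_pos: [0.4602, -0.0843, 0.2036]
ee_rot: [3.14, 0.0, 1.572]
wrist_force: [0.4, 0.4, -2.1]
width: 0.0413
finger_force: 30.0
```

Emit:
apply_moves(commands=[[0,0,0,0.012,-0.04,0,15],[0,0,0,0.024,-0.08,0,15],[0,0,0,0.036,-0.12,0,15],[0,0,0,0.048,-0.16,0,15],[0,0,0,0.06,-0.2,0,15]])

```text
time: 18.2
tool_pos: [0.52, -0.2845, 0.2026]
ee_rot: [-3.141, -0.001, 1.571]
wrist_force: [0.6, -0.0, -2.5]
width: 0.0415
finger_force: 30.0
```

Emit:
apply_moves(commands=[[0,0,0,0.012,-0.04,0,15],[0,0,0,0.024,-0.08,0,15],[0,0,0,0.03,-0.1005,-0.03,15],[0,0,0,0.03,-0.1005,-0.07,15],[0,0,0,0.03,-0.1005,-0.085,15]])

```text
time: 18.7
tool_pos: [0.5476, -0.3825, 0.1117]
ee_rot: [-3.134, -0.006, 1.57]
wrist_force: [0.2, 0.0, -2.5]
width: 0.0414
finger_force: 30.0
```

Emit:
apply_moves(commands=[[0,0,0,0,0,0,15],[0,0,0,0,0,0,15],[0,0,0,0,0,0,15],[0,0,0,0,0,0,15],[0,0,0,0,0,0,15]])

```text
time: 19.2
tool_pos: [0.5508, -0.3837, 0.1196]
ee_rot: [3.139, 0.002, 1.571]
wrist_force: [-0.7, 0.2, -2.4]
width: 0.0414
finger_force: 30.0
```

```bash
python3 f4.py jar_small_mid .021 .098 .55 -.3835 .075 c6
```

```text
[ 0.55075221 -0.38374814  0.11963801] [-0.6583186   0.22634627 -2.38067156]
side (array([ 0.55054484, -0.38453128]), np.float64(0.09833187006145738))
```

View pics/c6.png

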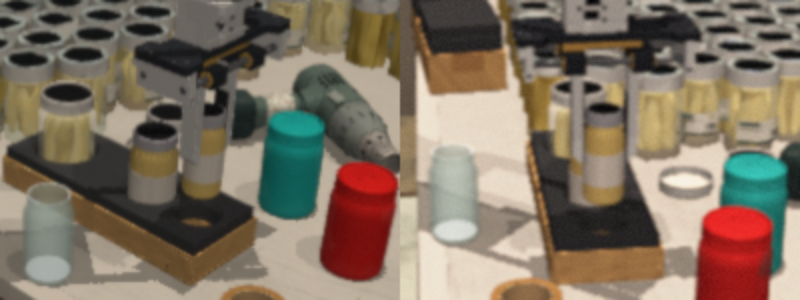

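Large (67,125) and medium (152,165) are seated, and the small jar hangs above its pocket (203,190). I'll lower it.

Emit:
apply_moves(commands=[[0,0,0,0,0,-0.012,15],[0,0,0,0,0,-0.022,15],[0,0,0,0,0,-0.032,15],[0,0,0,0,0,-0.041,15],[0,0,0,0,0,-0.046,15]])

```text
time: 19.9
tool_pos: [0.5493, -0.3829, 0.0693]
ee_rot: [-3.139, -0.002, 1.571]
wrist_force: [-0.7, 0.1, -1.6]
width: 0.0415
finger_force: 30.0
```

Emit:
apply_moves(commands=[[0,0,0,0,0,-0.002,15],[0,0,0,0,0,-0.004,15],[0,0,0,0,0,-0.004,15],[0,0,0,0,0,-0.004,50],[0,0,0,0,0,-0.004,75]])

```text
time: 20.4
tool_pos: [0.5508, -0.384, 0.068]
ee_rot: [3.139, 0.001, 1.571]
wrist_force: [-0.2, 0.0, -0.5]
width: 0.0517
finger_force: 0.0
```

Emit:
apply_moves(commands=[[0,0,0,0,0,0,80],[0,0,0,0,0,0.02,80],[0,0,0,0,0,0.055,80],[0,0,0,0,0,0.1,80],[0,0,0,-0.01,0.03,0.14,80]])

```text
time: 20.9
tool_pos: [0.5404, -0.3564, 0.2073]
ee_rot: [3.141, 0.001, 1.568]
wrist_force: [-0.2, 0.5, 1.0]
width: 0.0753
finger_force: 0.0
```

Emit:
apply_moves(commands=[[0,0,0,-0.01,0.045,0,80],[0,0,0,-0.02,0.09,0,80],[0,0,0,-0.03,0.135,0,80],[0,0,0,-0.04,0.18,0,80],[0,0,0,-0.05,0.225,0,80]])

```text
time: 21.4
tool_pos: [0.4898, -0.1275, 0.2068]
ee_rot: [3.14, 0.0, 1.57]
wrist_force: [-0.3, 1.6, 0.8]
width: 0.0751
finger_force: 0.0
```

Emit:
apply_moves(commands=[[0,0,0,-0.01,0.045,0,80],[0,0,0,-0.02,0.09,0,80],[0,0,0,-0.03,0.135,0,80],[0,0,0,-0.04,0.18,0,80],[0,0,0,-0.05,0.2,0.01,80]])

```text
time: 21.9
tool_pos: [0.4388, 0.074, 0.2157]
ee_rot: [-3.14, -0.001, 1.574]
wrist_force: [0.2, -1.1, -0.2]
width: 0.0755
finger_force: 0.0
```

Emit:
apply_moves(commands=[[0,0,0,-0.005,0.045,0.01,80],[0,0,0,-0.01,0.09,0.02,80],[0,0,0,-0.02,0.13,0.03,80],[0,0,0,-0.02,0.13,0.03,80],[0,0,0,-0.02,0.13,0.03,80]])

```text
time: 22.4
tool_pos: [0.4202, 0.2016, 0.2469]
ee_rot: [3.14, 0.0, 1.573]
wrist_force: [0.3, 0.5, -0.3]
width: 0.0752
finger_force: 0.0
```

```bash
python3 - <<'E'
from fit import *
full=np.ones((480,640),bool)
s=snapshot("wrist");save(s,"w7");print(get_obs()["tool_pos"])
W=full.copy();W[265:]=False
p=(.421,.291,.09)
m=best("wrist","pad_grip",proj(s,(.421,.3,.1)))
if m is not None: print(fit(box(.106,.288,.06,.1),[(s,m,W)],p,True))
for d in place_of("wrist","pad_grip"): print(d["score"],d["pixel"],atz(s,d["pixel"],.08))
s2=snapshot("scene");save(s2,"scene7")
for q in("pad_grip","carton"):
    for d in place_of("scene",q)[:1]: print(q,d["score"],atz(s2,d["pixel"],.08))
m=best("scene","pad_grip",proj(s2,(.421,.29,.08)))
im=s["pixels"].copy()
cv2.imwrite("pics/w7o.png",im[:,:,::-1])
E
```

```text
[0.42031891 0.20063181 0.24651181]
(array([0.41895958, 0.28947377, 0.10141483]), np.float64(0.13444668857203146))
0.68 [314.0, 94.4] [0.41408381 0.31505849 0.08      ]
pad_grip 0.6 [0.42099382 0.30771887 0.08      ]
carton 0.79 [0.34401395 0.13447875 0.08      ]
```

View pics/w7o.png

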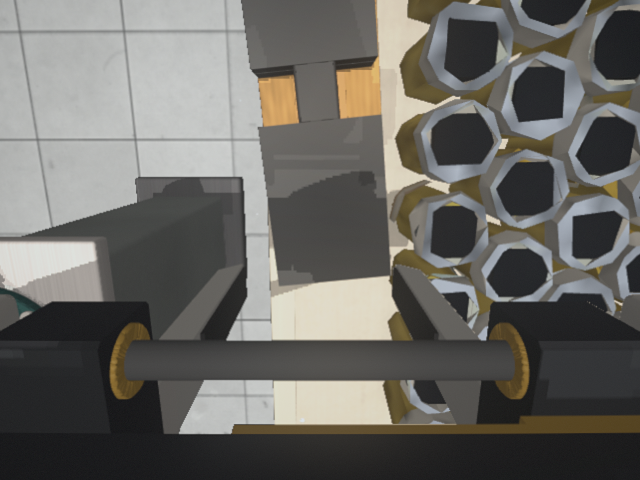

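The waist of the pad shows between the notches at about (317,97), with corners (299,73), (336,70), (301,124), (338,121). The short block lies at +y, so it needs no half turn.

```bash
python3 - <<'E'
from h import *
s=snapshot("wrist");g=cv2.cvtColor(s["pixels"],cv2.COLOR_RGB2HSV)
o=((g[...,0]>8)&(g[...,0]<22)&(g[...,1]>100)).astype(np.uint8);o[:, :240]=0;o[:,390:]=0;o[140:]=0
n,l,st,ce=cv2.connectedComponentsWithStats(o)
for i in range(1,n):
    if st[i,4]>300: print(st[i],ce[i], cv2.minAreaRect(np.argwhere(l==i)[:,::-1].astype(np.float32)))
# waist edges in top plane z=.1: right border of left notch, left border of right notch, rows 80..118
for rr in range(80,120,8):
    xs=np.where(o[rr,:])[0]; L=xs[xs<317];R=xs[xs>317]; print(rr,L.min(),L.max(),R.min(),R.max())
P=lambda u,v:atz(s,(u,v),.1)
def edge(cols,tail):  # rows of block edges
    pass
for px in((299,73),(336,70),(301,124),(338,121),(317.5,96.5)): print(px,P(*px).round(4))
A=[P(u,v) for u,v in((264,287),(388,276),(258,127),(379,115))]
print("long block near edge/other edge",[a.round(4) for a in A],np.arctan2(*(A[1]-A[0])[[1,0]]),np.arctan2(*(A[3]-A[2])[[1,0]]))
a=[P(*p) for p in ((299,73),(336,70),(301,124),(338,121))]
E
```

```text
[ 336   53   45   63 2115] [358.47281324  88.28652482] ((358.08349609375, 84.21013641357422), (58.90813446044922, 43.18486404418945), 85.03025817871094)
[ 258   73   40   51 1724] [277.47563805  98.06206497] ((277.45123291015625, 98.06097412109375), (48.369014739990234, 35.779815673828125), 83.6598129272461)
80 258 293 337 379
88 259 294 337 379
96 260 295 338 379
104 261 296 339 380
112 262 297 339 372
(299, 73) [0.4026 0.3274 0.1   ]
(336, 70) [0.4331 0.3296 0.1   ]
(301, 124) [0.4037 0.2869 0.1   ]
(338, 121) [0.4352 0.2893 0.1   ]
(317.5, 96.5) [0.4178 0.309  0.1   ]
long block near edge/other edge [array([0.3668, 0.1396, 0.1   ]), array([0.4833, 0.1504, 0.1   ]), array([0.367 , 0.2846, 0.1   ]), array([0.4698, 0.2941, 0.1   ])] 0.09224132804277238 0.09234886649038848
```

Emit:
apply_moves(commands=[[0,0,0.03,-0.001,0.035,-0.01,80],[0,0,0.06,-0.002,0.075,-0.02,80],[0,0,0.092,-0.0035,0.1095,-0.045,80],[0,0,0.092,-0.0035,0.1095,-0.08,80],[0,0,0.092,-0.0035,0.1095,-0.12,80]])

```text
time: 23.3
tool_pos: [0.4174, 0.3116, 0.1265]
ee_rot: [3.139, -0.001, 1.664]
wrist_force: [-0.0, 0.6, -0.4]
width: 0.0751
finger_force: 0.0
```

```bash
python3 - <<'E'
from h import *
o=get_obs();print(o["tool_pos"],o["ee_rot"])
t=[]
for c,p in(("scene",(.417,.29,.1)),("side",(.417,.29,.1)),("scene",(.55,-.28,.08))):
    s=snapshot(c);f=proj(s,p).astype(int);f[1]=max(f[1],75)
    w=66 if p[1]>0 else 66
    t.append(s["pixels"][f[1]-70:f[1]+70,f[0]-w:f[0]+w])
cv2.imwrite("pics/c8.png",cv2.resize(np.hstack(t),(798,282))[:,:,::-1])
E
```

```text
[0.41744507 0.31155851 0.12650308] [ 3.13887601e+00 -1.20768532e-03  1.66407846e+00]
```

View pics/c8.png

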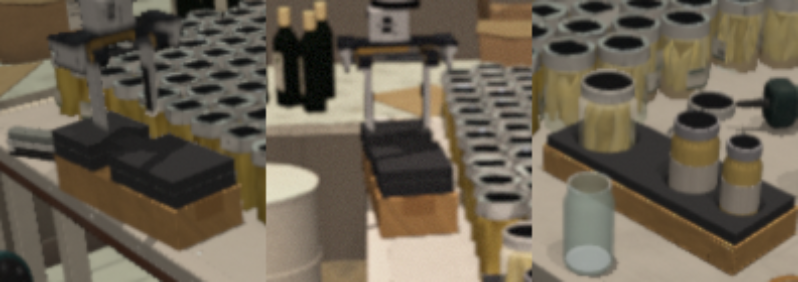

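All three jars are upright in their pockets (right crop: (608,120), (693,160), (742,180)), and the fingers are over the pad's notches. I'll descend and grip.

Emit:
apply_moves(commands=[[0,0,0,0,0,-0.015,80],[0,0,0,0,0,-0.03,80],[0,0,0,0,0,-0.045,80],[0,0,0,0,0,-0.055,80],[0,0,0,0,0,-0.06,80]])

```text
time: 23.95
tool_pos: [0.4178, 0.3106, 0.068]
ee_rot: [3.139, -0.001, 1.662]
wrist_force: [-0.1, 0.7, 0.2]
width: 0.0754
finger_force: 0.0
```

Emit:
apply_moves(commands=[[0,0,0,0,0,0,60],[0,0,0,0,0,0,40],[0,0,0,0,0,0,10],[0,0,0,0,0,0,10],[0,0,0,0,0,0,10]])

```text
time: 24.45
tool_pos: [0.417, 0.3106, 0.0671]
ee_rot: [3.141, -0.0, 1.663]
wrist_force: [0.9, 0.8, -0.1]
width: 0.0384
finger_force: 0.9
```

Emit:
apply_moves(commands=[[0,0,0,0,0,0.0,10],[0,0,0,0,0,0.01,10],[0,0,0,0,0,0.03,10],[0,0,0,0,0,0.06,10],[0,0,0,0,0,0.09,10]])

```text
time: 24.95
tool_pos: [0.4161, 0.3102, 0.1576]
ee_rot: [-3.14, 0.001, 1.663]
wrist_force: [0.9, 0.9, -1.7]
width: 0.0359
finger_force: 29.9
```

Emit:
apply_moves(commands=[[0,0,0,0,-0.01,0.02,10],[0,0,-0.01,0.005,-0.04,0.04,10],[0,0,-0.02,0.012,-0.08,0.05,10],[0,0,-0.03,0.02,-0.12,0.05,10],[0,0,-0.04,0.03,-0.16,0.05,10]])

```text
time: 25.45
tool_pos: [0.4468, 0.1493, 0.2081]
ee_rot: [3.14, -0.0, 1.623]
wrist_force: [0.2, 0.3, -0.8]
width: 0.036
finger_force: 29.9
```

Emit:
apply_moves(commands=[[0,0,-0.01,0.01,-0.04,0,10],[0,0,-0.02,0.02,-0.08,0,10],[0,0,-0.03,0.03,-0.12,0,10],[0,0,-0.04,0.04,-0.16,0,10],[0,0,-0.05,0.05,-0.2,0,10]])

```text
time: 25.95
tool_pos: [0.4967, -0.0512, 0.2073]
ee_rot: [3.141, -0.0, 1.572]
wrist_force: [-0.7, 0.7, -1.7]
width: 0.0362
finger_force: 29.9
```

Emit:
apply_moves(commands=[[0,0,-0.004,0.015,-0.04,0,10],[0,0,-0.008,0.03,-0.08,0,10],[0,0,-0.012,0.042,-0.12,0,10],[0,0,-0.012,0.05,-0.16,0,10],[0,0,-0.012,0.0545,-0.19,0,10]])

```text
time: 26.45
tool_pos: [0.5512, -0.2419, 0.2066]
ee_rot: [-3.141, -0.0, 1.559]
wrist_force: [-0.5, 0.1, -0.1]
width: 0.0359
finger_force: 29.9
```

Emit:
apply_moves(commands=[[0,0,0,0,-0.0135,-0.01,10],[0,0,0,0,-0.0135,-0.02,10],[0,0,0,0,-0.0135,-0.025,10],[0,0,0,0,-0.0135,-0.025,10],[0,0,0,0,-0.0135,-0.025,10]])

```text
time: 26.95
tool_pos: [0.5512, -0.2515, 0.1818]
ee_rot: [-3.142, -0.0, 1.563]
wrist_force: [0.8, 0.1, -1.8]
width: 0.0358
finger_force: 29.9
```

```bash
python3 - <<'E'
from fit import *
full=np.ones((480,640),bool)
o=get_obs();print(o["tool_pos"],o["ee_rot"],o["wrist_force"])
t=[]
zg=o["tool_pos"][2]+.0188-.007-.02   # expected underside
M=box(.106,.288,zg,zg+.04)
V=[]
for c in("scene","side"):
    s=snapshot(c);f=proj(s,(.55,-.28,.1)).astype(int)
    m=best(c,"pad_grip",proj(s,(.551,-.2765,zg+.02)))
    if m is not None:
        V.append((s,m,full)); print(c,fit(M,V[-1:],(.551,-.2765,-.01),True))
    t.append(s["pixels"][f[1]-100:f[1]+80,f[0]-110:f[0]+110])
if len(V)>1: print(fit(M,V,(.551,-.2765,-.01),True))
cv2.imwrite("pics/c9.png",cv2.resize(np.hstack(t),(800,327))[:,:,::-1])
E
```

```text
[ 0.55119546 -0.25146948  0.18183646] [-3.14156454e+00 -4.19133286e-04  1.56274810e+00] [ 0.75953024  0.09218181 -1.79979119]
scene (array([ 0.55364891, -0.27170518, -0.01915378]), np.float64(0.14778225806451617))
side (array([ 0.5513502 , -0.27035311, -0.00452226]), np.float64(0.1240287769784173))
(array([ 0.55155885, -0.27210467, -0.00496537]), np.float64(0.1418411662422639))
```

View pics/c9.png

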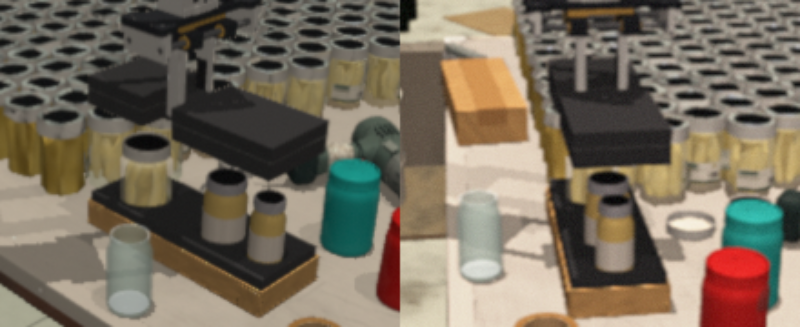

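The pad hangs level above the jars, with its long block over the medium and small jars, so the way round is right. I'll check the y offset in the wrist view numerically.

```bash
python3 - <<'E'
from h import *
s=snapshot("wrist");save(s,"w9");o=get_obs();zt=o["tool_pos"][2]+.0188-.007+.02
print(o["tool_pos"],"top z",zt,"cam",ray(s,(320,240))[0])
for r in masks_of("wrist","pad_grip"):
    m=r["mask"];print(r["score"],r["extent"])
    for x in(.515,.53,.55,.57,.59):
        c=int(round(proj(s,(x,-.15,zt))[0])); 
        rows=np.where(m[:,c])[0]
        if len(rows): print(x,c,rows.min(),rows.max(),atz(s,(c,rows.min()),zt).round(4),atz(s,(c,rows.max()),zt).round(4))
    for rr in range(int(r["extent"][1])+15,int(r["extent"][3]),25):
        cs=np.where(m[rr])[0]
        if len(cs): print("row",rr,atz(s,(cs.min(),rr),zt).round(4),atz(s,(cs.max(),rr),zt).round(4))
g=s["pixels"].astype(int).sum(2)
for x in(.53,.57):
    c=int(round(proj(s,(x,-.15,zt))[0])); print(c,"exp row +y end",proj(s,(x,-.1315,zt))[1],"block edge at waist",proj(s,(x,-.2285,zt))[1],[int(v) for v in g[0:260:6,c]])
cv2.imwrite("pics/w9v.png",s["pixels"][:,:,::-1])
E
```

```text
[ 0.55151175 -0.25269775  0.18245506] top z 0.2142550617037155 cam [ 0.55091711 -0.18562841  0.36184232]
0.72 [167.9, 0.0, 467.0, 428.0]
0.515 221 0 249 [ 0.5161 -0.1334  0.2143] [ 0.5096 -0.2261  0.2143]
0.53 262 0 423 [ 0.5308 -0.1335  0.2143] [ 0.5228 -0.3114  0.2143]
0.55 316 0 424 [ 0.5503 -0.1337  0.2143] [ 0.5483 -0.3122  0.2143]
0.57 370 0 423 [ 0.5697 -0.1339  0.2143] [ 0.5737 -0.3119  0.2143]
0.59 424 0 247 [ 0.5891 -0.134   0.2143] [ 0.5942 -0.226   0.2143]
row 15 [ 0.4969 -0.138   0.2143] [ 0.6039 -0.139   0.2143]
row 40 [ 0.4968 -0.1463  0.2143] [ 0.6038 -0.1473  0.2143]
row 65 [ 0.4971 -0.1549  0.2143] [ 0.6041 -0.1559  0.2143]
row 90 [ 0.4966 -0.1636  0.2143] [ 0.6036 -0.1646  0.2143]
row 115 [ 0.4972 -0.1727  0.2143] [ 0.6035 -0.1737  0.2143]
row 140 [ 0.4971 -0.182   0.2143] [ 0.6038 -0.183   0.2143]
row 165 [ 0.4974 -0.1916  0.2143] [ 0.6034 -0.1925  0.2143]
row 190 [ 0.4973 -0.2014  0.2143] [ 0.6029 -0.2024  0.2143]
row 215 [ 0.4971 -0.2116  0.2143] [ 0.6032 -0.2126  0.2143]
row 240 [ 0.497  -0.2221  0.2143] [ 0.6032 -0.2231  0.2143]
row 265 [ 0.5327 -0.2333  0.214
[... 224 characters left out ...]
7 -0.2935  0.2143] [ 0.577  -0.294   0.2143]
row 415 [ 0.5192 -0.307   0.2143] [ 0.5802 -0.3075  0.2143]
262 exp row +y end -6.271854922211702 block edge at waist 254.07613035315285 [254, 254, 254, 252, 258, 258, 257, 257, 257, 259, 260, 258, 259, 260, 259, 260, 257, 259, 258, 260, 262, 260, 183, 181, 180, 180, 182, 177, 175, 217, 260, 262, 263, 264, 265, 269, 265, 270, 267, 269, 190, 192, 206, 202]
370 exp row +y end -7.459568516372002 block edge at waist 253.23770756219855 [256, 254, 254, 255, 254, 254, 255, 257, 257, 259, 260, 259, 260, 259, 256, 259, 261, 258, 259, 260, 261, 257, 262, 257, 258, 257, 261, 256, 258, 259, 184, 181, 181, 178, 183, 183, 180, 186, 185, 185, 261, 192, 201, 203]
```

View pics/w9v.png

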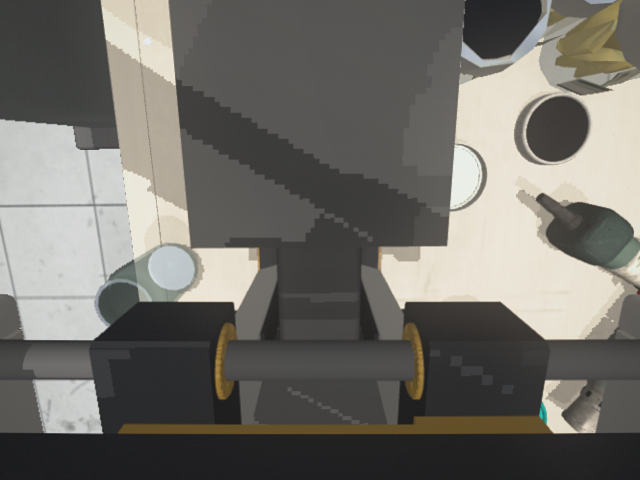

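The picture shows the pad's block edge at row 247, so the pad sits about 3.5 mm too far towards +y in the grip. I'll correct that and lower it.

Emit:
apply_moves(commands=[[0,0,0,0,-0.0035,-0.012,10],[0,0,0,0,-0.0035,-0.024,10],[0,0,0,0,-0.0035,-0.034,10],[0,0,0,0,-0.0035,-0.042,10],[0,0,0,0,-0.0035,-0.046,10]])

```text
time: 27.75
tool_pos: [0.5505, -0.2562, 0.1337]
ee_rot: [-3.139, -0.001, 1.561]
wrist_force: [0.1, 0.2, -1.6]
width: 0.0357
finger_force: 29.9
```

Emit:
apply_moves(commands=[[0,0,0,0,0,-0.003,10],[0,0,0,0,0,-0.006,10],[0,0,0,0,0,-0.009,10],[0,0,0,0,0,-0.012,10],[0,0,0,0,0,-0.014,10]])

```text
time: 28.25
tool_pos: [0.5513, -0.2566, 0.1216]
ee_rot: [3.141, 0.0, 1.561]
wrist_force: [-0.4, -1.0, 0.1]
width: 0.036
finger_force: 29.9
```

Emit:
apply_moves(commands=[[0,0,0,0,0,-0.003,10],[0,0,0,0,0,-0.006,10],[0,0,0,0,0,-0.009,10],[0,0,0,0,0,-0.011,10],[0,0,0,0,0,-0.012,10]])

```text
time: 28.75
tool_pos: [0.5511, -0.2565, 0.1093]
ee_rot: [-3.141, -0.0, 1.561]
wrist_force: [0.1, -0.7, -1.4]
width: 0.0356
finger_force: 29.9
```

```bash
cat > f5.py <<'E'
from fit import *
full=np.ones((480,640),bool)
o=get_obs();print(o["tool_pos"],o["wrist_force"],o["wrist_torque"],o["width"],o["time"])
for c in("scene","side"):
    s=snapshot(c);save(s,c+"_%.1f"%o["time"]);m=best(c,"pad_grip",proj(s,(.551,-.2765,.121)))
    if m is None: print("none");continue
    def cost(p):
        th=p[2];R=np.array([[np.cos(th),-np.sin(th),0],[np.sin(th),np.cos(th),0],[0,0,1]])
        k=hullmask(s,box(.106,.288,.101+p[3],.141+p[3])@R.T+[p[0],p[1],0]);return 1-(k&m).sum()/(k|m).sum()
    for dz in(-.005,0,.005,.01):
        x,e=fit(box(.106,.288,.101+dz,.141+dz),[(s,m,full)],(.551,-.2765,-.01),True);print(c,dz,x.round(4),round(e,3))
E
python3 f5.py
```

```text
[ 0.55110223 -0.25650578  0.10934124] [ 0.05097305 -0.7423538  -1.38672792] [-0.00383026  0.01005272  0.00207733] 0.03564899202676405 28.75
scene -0.005 [ 0.5615 -0.2707 -0.0041] 0.128
scene 0 [ 0.5547 -0.2778 -0.0052] 0.135
scene 0.005 [ 0.5473 -0.2814 -0.0208] 0.14
scene 0.01 [ 0.5423 -0.2852 -0.0138] 0.158
side -0.005 [ 0.5528 -0.2635 -0.0029] 0.082
side 0 [ 0.5508 -0.2758 -0.0038] 0.096
side 0.005 [ 0.5498 -0.2849 -0.0105] 0.104
side 0.01 [ 0.5477 -0.2953 -0.0148] 0.119
```

Emit:
apply_moves(commands=[[0,0,0,0,0,-0.001,10],[0,0,0,0,0,-0.002,10],[0,0,0,0,0,-0.003,10],[0,0,0,0,0,-0.003,10],[0,0,0,0,0,-0.003,10]])

```text
time: 29.45
tool_pos: [0.5514, -0.2567, 0.1081]
ee_rot: [3.14, 0.001, 1.561]
wrist_force: [-1.8, 1.0, 5.0]
width: 0.036
finger_force: 29.9
```

The pad is seated, with contact at the expected height. I'll release and retreat.

Emit:
apply_moves(commands=[[0,0,0,0,0,0.001,15],[0,0,0,0,0,0.001,45],[0,0,0,0,0,0.001,75],[0,0,0,0,0,0.001,80],[0,0,0,0,0,0.001,80]])

```text
time: 29.95
tool_pos: [0.5511, -0.2566, 0.1073]
ee_rot: [-3.141, -0.0, 1.561]
wrist_force: [0.2, 0.4, -0.4]
width: 0.0629
finger_force: 0.0
```

Emit:
apply_moves(commands=[[0,0,0,0,0,0.01,80],[0,0,0,0,0,0.03,80],[0,0,0,0,0,0.06,80],[0,0,0,0,0,0.1,80],[0,0,0,0,0,0.14,80]])

```text
time: 30.45
tool_pos: [0.5509, -0.2564, 0.2495]
ee_rot: [-3.141, -0.0, 1.561]
wrist_force: [1.7, -0.4, -0.4]
width: 0.0751
finger_force: 0.0
```

```bash
python3 f5.py; python3 - <<'E'
from h import *
s=snapshot("wrist");save(s,"wend");o=get_obs();zt=.141
for r in masks_of("wrist","pad_grip")[:1]:
    m=r["mask"];print(r["score"],r["extent"])
    for x in(.515,.55,.59):
        c=int(round(proj(s,(x,-.15,zt))[0]));rows=np.where(m[:,c])[0]
        if len(rows): print(x,atz(s,(c,rows.min()),zt).round(4),atz(s,(c,rows.max()),zt).round(4))
    for rr in range(int(r["extent"][1])+8,int(r["extent"][3]),20):
        cs=np.where(m[rr])[0]
        if len(cs): print("row",rr,atz(s,(cs.min(),rr),zt).round(4),atz(s,(cs.max(),rr),zt).round(4))
E
```

```text
[ 0.55093242 -0.25641195  0.24948288] [ 1.6997063  -0.40185394 -0.38624677] [ 0.00604277 -0.03467395 -0.03108577] 0.07510823578986418 30.45
scene -0.005 [ 5.599e-01 -2.718e-01 -5.000e-04] 0.064
scene 0 [ 0.5517 -0.2769  0.0048] 0.075
scene 0.005 [ 0.5456 -0.2813 -0.0036] 0.082
scene 0.01 [ 0.5363 -0.2867 -0.0192] 0.1
side -0.005 [ 5.527e-01 -2.659e-01  1.000e-04] 0.023
side 0 [ 0.5515 -0.2788 -0.0074] 0.031
side 0.005 [ 0.5499 -0.2869 -0.0078] 0.042
side 0.01 [ 0.5475 -0.2992 -0.0113] 0.059
0.7 [242.5, 65.4, 390.7, 410.5]
0.515 [ 0.5156 -0.1329  0.141 ] [ 0.5035 -0.4199  0.141 ]
0.55 [ 0.5505 -0.1326  0.141 ] [ 0.5472 -0.4203  0.141 ]
0.59 [ 0.5898 -0.133   0.141 ] [ 0.5964 -0.4199  0.141 ]
row 73 [ 0.4964 -0.1361  0.141 ] [ 0.6038 -0.1372  0.141 ]
row 93 [ 0.4979 -0.1499  0.141 ] [ 0.602 -0.151  0.141]
row 113 [ 0.4978 -0.164   0.141 ] [ 0.6025 -0.1651  0.141 ]
row 133 [ 0.4978 -0.1784  0.141 ] [ 0.6029 -0.1795  0.141 ]
row 153 [ 0.4978 -0.1932  0.141 ] [ 0.6019 -0.1943  0.141 ]
row 173 [ 0.4977 -0.2083  0.141 ] [ 0.6024 -0.2094  0.141 ]
row 193 [ 0.4977 -0.2238  0.141 ] [ 0.6021 -0.2249  0.141 ]
row 213 [ 0.5326 -0.2401  0.141 ] [ 0.5684 -0.2405  0.141 ]
row 233 [ 0.533  -0.2564  0.141 ] [ 0.5676 -0.2568  0.141 ]
row 253 [ 0.4983 -0.2728  0.141 ] [ 0.6011 -0.2739  0.141 ]
row 273 [ 0.4974 -0.29    0.141 ] [ 0.6025 -0.2912  0.141 ]
row 293 [ 0.4965 -0.3077  0.141 ] [ 0.6022 -0.3088  0.141 ]
row 313 [ 0.4973 -0.3259  0.141 ] [ 0.6019 -0.327   0.141 ]
row 333 [ 0.4972 -0.3446  0.141 ] [ 0.6024 -0.3457  0.141 ]
row 393 [ 0.4978 -0.4041  0.141 ] [ 0.6015 -0.4053  0.141 ]
```

```bash
python3 -c "
from bench import *
print(close_job())"
```

```text
the job is handed in; nothing more can be done
None
```

The job is handed in at about 31 s of the 112 s allowed. All three jars are in their own pockets and the pad is on the right way round, level and fully down by my last measurements. The hand-in call gave no verdict.

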